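# Open the narrow lid of the colour warmer on its push latch

## Task

The bench warmer keeps cocoa-butter colour pots warm under two push-latch lids, and the colour under the narrow lid is needed next. With the fingertips gently press the front edge of the narrow lid down until its latch lets go, come away so that it pops half open, then push it up and over backwards until it leans on its rear stop and stays fully open by itself. Leave the wide lid shut, leave the pot standing in its well, and do not shift the things lying round the warmer.

Things in the scene. Friction and masses are not known exactly. Their poses are not given: they have to be found in the camera images.
- warmer: Fixed steel bench warmer, 183 x 276 mm, 94 mm high to its flat deck. Origin on the worktop under the middle of the main housing; x points from the sloped control panel (front, x -107 to -75 mm) to the hinges (rear), y along the hinges, z up. Housing ends at x +75 mm. Two inserts lie side by side on it, centred at y +68 and -68 mm, either one in either place.
- single: The insert with one pot well and the narrow lid (70 mm wide). Steel deck plate 146 x 134 x 6 mm; origin at the centre of the plate's underside, axes as the warmer's. The round well (50 mm) is at x = +14 mm, its floor 57.5 mm under the origin.
- single_lid (a joint): Narrow lid angle (rad): 0 latched shut, negative pressed down, positive open. Push-push latch: press the front down about 5 mm (to -0.05; stop at -0.058; 3 to 4 N) and come away: a spring lifts it to 1.0 and holds it. A shorter press leaves it latched; pressing the popped lid right down latches it again. Left short of upright (1.57) it falls back to 1.0; past upright it rests on its stop at 1.85.
- single_press (a point): Raised thumb mark on the narrow lid's top, on its centre line, 80 mm from the hinge axis; moves with the lid. The lid is a white plate 70 mm wide, 5 mm thick, its front edge 96 mm from the hinge axis, its top 106 mm above the worktop when shut, its underside 7 mm above the deck.
- single_hinge (a point): Middle of the narrow lid's hinge axis, 103.5 mm above the worktop; axes as the warmer's: y along the hinge, -x to the lid's front edge when shut. The free edge stands 81 mm above this axis at 1.0 rad (52 mm in front of it), 96 mm when upright; under 2 N there swings it. A thin latch follower hangs 20 mm below the lid, 84 mm from the axis, 14 to 30 mm right (-y) of the centre line.
- double_lid (a joint): Angle (rad) of the wide lid, with the same hinge and latch; 0 latched shut. It must stay shut.
- double_press (a point): Thumb mark on the top of the wide lid (122 mm wide, otherwise like the narrow one), on its centre line, 80 mm from its hinge axis.
- well_pot: Colour pot with black screw cap, 44 mm across, 62 mm high, standing loosely in the well under the narrow lid, the top of its cap 1 to 2 mm below the deck; origin under its centre. To be left standing there.
- blow_gun: Air blow gun, 21 x 144 x 27 mm, lying on the worktop to the left of the warmer; origin under its middle. To be left alone.
- gold_pot: Colour pot with black screw cap, 44 mm across, 62 mm high, on the worktop in front of the warmer; origin under its centre. To be left alone.
- nozzle: Conical piping nozzle, 34 mm across, 38 mm high, on the worktop to the right of the warmer; origin under its centre. To be left alone.

How it is judged:
By the outcome, as a careful person would: the job done as asked, in the order asked, and still so for the second after the job is handed in, with the robot touching nothing.
It also fails if it takes over 38 s, if anything falls off the work surface, if the arm or the gripper's body presses on something with over 40 N, if the wrist force passes 120 N, or if a joint passes its speed limit or range.

## Robot

A 6-joint arm with a two-finger parallel gripper is mounted at the origin on the work surface; the furniture and walls round the work are solid. World frame = base frame: x ahead of the robot, y to its left, z up, the work surface at z = 0. Lengths are in mm, angles in rad, forces in N, time in s.
With the tool pointing down it reaches from about 275 to 750 mm from the base axis. Payload 10.2 kg.
Tool frame: the origin (TCP) lies where the fingers leave the gripper's body, on its centre line; the fingertips stand 73 mm ahead of it and the grasp point (between the pads) lies 54 mm ahead of it; z points along the fingers, y is the line along which they close (so a half turn about z gives the same grasp; the last joint's range is limited). The gripper opens to 85 mm and grips with 20 to 120 N. Pads are 22 mm wide; open, the fingers measure 114 mm over their backs; the gripper's body (76 mm by 85 mm) begins 54 mm behind the grasp point. The pads swing forward as they close: fully open they stand 13 mm farther back than shut.
Start: joints at [-1.558, 0.313, 1.498, -0, 1.331, -0.223], TCP at [122.637, -510.482, 303.894] pointing down, gripper open.
Joint ranges: [-2.94, 2.94], [-0.97, 2.17], [0.19, 2.56], [-1.23, 4.37], [0.02, 3.11], [-2.88, 2.88]. Speed limits (rad/s): [2.39, 2.39, 3.01, 3.14, 3.14, 3.14].

## Interface

Orientations are given as a unit quaternion [w, x, y, z].
In Python, from rig import ctrl gives the robot as it stands.
- The arm moves only by the shell command python3 -m creep 'ROWS' [OPENING] [FORCE]. ROWS is JSON, a list that holds one entry, the list of rows, each a list of 6 numbers: the shift along the world's x, y, z in units of 25 mm (1.0 is 25 mm), then the turn, a rotation vector about the world's x, y, z in units of 5 degrees (1.0 is 5 degrees). In form: [[[x, y, z, ax, ay, az], ...]]. A call has 1 to 20 rows; each row is the pose to reach, as a shift and turn from the pose commanded when the call began; what a row does not reach only later rows make up. A row lasts 1/12 s, in which the tool goes at most 41.7 mm and 7.16 degrees, less where a joint would pass 70% of its speed; a pose out of reach is approached as far as the arm can. A call with a gripper value outside its range is refused whole. OPENING is the finger opening in mm, from 0 to 85.4, set as the call begins (- or left out, the last holds). The fingers move at their own pace and stop on an object; FORCE is the grip in N (left out, the last holds). Time passes only in rows, so rows that repeat a pose let the fingers close. It gives the time, the measured TCP pose, the force, the opening and the grip force at its end, in the units of the state.
- ctrl.sense(): the state, without advancing time (a new reading comes with each control period).
- ctrl.capture(name): name is "side" or "top"; returns a dict with "image" (420x560x3 uint8, red, green, blue), "fx", "fy", "cx", "cy" (pixels), "k1" (the pictures are not rectified: a ray, as slopes to the right and down, at radius r is drawn at 1 + k1 r^2 times it, then the intrinsics apply), "R" (3x3) and "t" (3): a world point X has camera coordinates R X + t. Camera axes: x right, y down, z forward; pixel columns grow to the right and rows downward; lengths in mm; the calibration is good to about 2 mm. A picture is of the moment at which its call begins. There is no depth.
- ctrl.finish_job(): hands the job in; it is judged then, once.
The state is a dict: "time_s": time; "joints": joint angles; "dq": joint speeds; "tau": joint torques, N m; "eef_pos": TCP position; "ee_rot": TCP orientation; "force": force on the tool from outside, world axes, zero at the start; "wrist_torque": the same for the moment, N m; "grip_width": opening from 0.0 (shut) to 1.0 (fully open); "grip_force": force on a finger pad.
Only numpy, scipy, OpenCV 4.12 (cv2) and the standard library are available. Lean on these libraries where they do the work, as an engineer would, in place of code of your own. Each camera call takes 0.05 s, during which the arm holds its last target. There are 200 camera calls.

## Working session

There is one attempt and no reset: what is moved stays moved. The work goes in short steps, Python scripts to look and compute and a shell command to move; the robot and the scene stay as the last step left them, time stands still between calls to the robot, and variables do not carry over. Pictures are saved under pics/ and viewed, at most 10 in all, crops included, and the job is handed in when it is done.

```bash
ls; mkdir -p pics; python3 - <<'E'
from rig import ctrl
import cv2
for n in("side","top"):
    c=ctrl.capture(n); cv2.imwrite(f"pics/{n}0.png",c["image"][:,:,::-1])
    print(n,{k:c[k] for k in c if k!="image"})
print(ctrl.sense())
E
```

```text
pics
side {'fx': 427.7837955314895, 'fy': 427.7837955314895, 'cx': 270.160691005988, 'cy': 204.21046502803304, 'k1': -0.10385863737535322, 'R': array([[ 0.99992145,  0.00353639,  0.01202438],
       [ 0.01248072, -0.36898812, -0.92935031],
       [ 0.00115031,  0.92942738, -0.36900327]]), 't': array([-497.73837485,  108.66295041,  856.41263111])}
top {'fx': 394.1321246677152, 'fy': 394.1321246677152, 'cx': 282.58413844374894, 'cy': 211.73181891208858, 'k1': 0.002721098707551485, 'R': array([[ 0.00697682, -0.99995487,  0.00644905],
       [-0.98966095, -0.00782863, -0.14321281],
       [ 0.14325684, -0.00538321, -0.9896709 ]]), 't': array([ 62.55753685, 495.73337584, 872.8296674 ])}
{'time_s': 0.1, 'joints': array([-1.55838140e+00,  3.13381205e-01,  1.49837569e+00, -2.46303924e-05,
        1.33099177e+00, -2.23377153e-01]), 'dq': array([-2.71429248e-04, -4.99697427e-05, -1.89827527e-03,  1.51591473e-03,
       -7.45169912e-04, -1.37565391e-03]), 'tau': array([ 2.92119737e-03, -4.12901652e+01, -2.60136938e+01, -1.68012043e-04,
        3.08144015e-03,  1.11879444e-05]), 'eef_pos': array([ 122.64047011, -510.31745161,  303.3933366 ]), 'ee_rot': array([-5.76051084e-04,  9.93057797e-01,  1.17626005e-01,  4.89609230e-05]), 'force': array([ 0.2148549 , -0.14842831, -0.57987882]), 'wrist_torque': array([-0.00893227,  0.04332663,  0.00509922]), 'grip_force': 0.0, 'grip_width': 0.997678467477007}
```

View pics/side0.png

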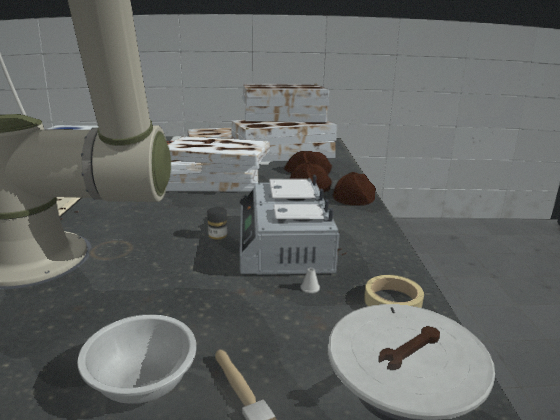

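View pics/top0.png

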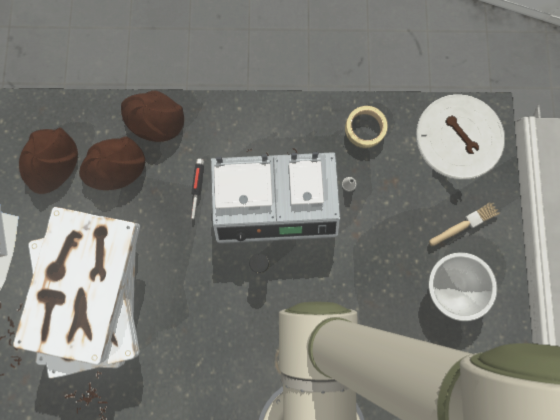

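The top view shows the warmer at about (212–340, 153–242). The narrow lid is on the right at (290–326, 158–205), with its thumb mark near (307, 197). The wide lid is on the left, and the gold pot, nozzle and blow gun are clear of both. I'll zoom in on this area.

```bash
python3 - <<'E'
import cv2
a=cv2.imread("pics/top0.png")[140:260,195:365]
cv2.imwrite("pics/topc.png",cv2.resize(a,None,fx=4.7,fy=4.7,interpolation=cv2.INTER_CUBIC))
E
cat > h.py <<'E'
import numpy as np,cv2
def ray(c,u,v):
    K=np.array([[c["fx"],0,c["cx"]],[0,c["fy"],c["cy"]],[0,0,1.]])
    p=cv2.undistortPoints(np.array([[[u,v]]],float),K,np.array([c["k1"],0,0,0.]))[0,0]
    return -c["R"].T@c["t"], c["R"].T@np.array([p[0],p[1],1])
def atz(c,u,v,z):
    o,d=ray(c,u,v); return o+d*(z-o[2])/d[2]
E
```

```text
(no output)
```

View pics/topc.png

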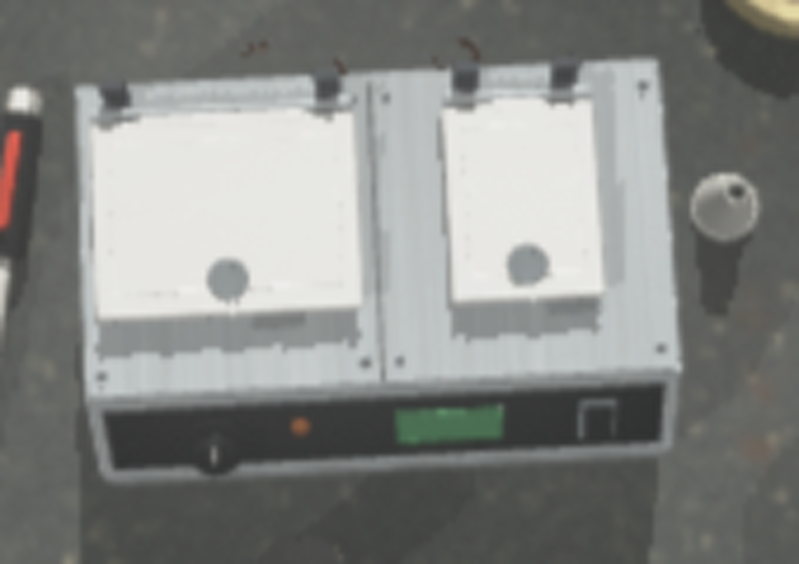

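The crop shows the thumb marks at (528, 265) on the narrow lid and (228, 279) on the wide one. The narrow lid's front edge runs from (453, 300) to (602, 296), and both lids are shut.

```bash
python3 - <<'E'
from rig import ctrl
from h import *
c=ctrl.capture("top")
P=lambda u,v,z:atz(c,195+(u+.5)/4.7-.5,140+(v+.5)/4.7-.5,z)
n=P(528,265,107);w=P(228,279,107)
fl=P(453,300,106);fr=P(602,296,106);dl=P(78,88,94);dr=P(658,60,94);el=P(90,397,94);er=P(682,370,94)
for k,v in dict(n=n,w=w,fl=fl,fr=fr,dl=dl,dr=dr,el=el,er=er,noz=P(725,235,0),gun=P(20,95,15)).items(): print(k,v.round(1))
d=dl-dr; print("width",np.linalg.norm(d),np.linalg.norm(el-er),"len",np.linalg.norm(dl-el),"yaw",np.degrees(np.arctan2(-d[0],d[1])),np.degrees(np.arctan2(-(el-er)[0],(el-er)[1])),np.degrees(np.arctan2(-(w-n)[0],(w-n)[1])), np.linalg.norm(fl-fr), np.linalg.norm(w-n))
from scipy.spatial.transform import Rotation as R
q=ctrl.sense()["ee_rot"]; print(R.from_quat(q[[1,2,3,0]]).as_matrix().round(3))
E
```

```text
n [519.3  14.9 107. ]
w [511.7 150.9 107. ]
fl [503.   48.8 106. ]
fr [505.4 -18.8 106. ]
dl [604. 224.  94.]
dr [619.9 -47.2  94. ]
el [458.9 213.8  94. ]
er [473.4 -56.4  94. ]
noz [555.7 -93.8   0. ]
gun [622.5 267.9  15. ]
width 271.6993015395558 270.64456817472166 len 145.42111024241373 yaw 3.361290882166496 3.0738092814272093 3.1814579734377966 67.64131612373335 136.2177200984362
[[ 0.972  0.234 -0.   ]
 [ 0.234 -0.972  0.001]
 [ 0.    -0.001 -1.   ]]
```

```bash
python3 -m creep '[[[15.87,21,-1,0,0,-2.06],[15.87,21,-1,0,0,-2.06],[15.87,21,-1,0,0,-2.06],[15.87,21,-1,0,0,-2.06],[15.87,21,-1,0,0,-2.06],[15.87,21,-1,0,0,-2.06],[15.87,21,-1,0,0,-2.06],[15.87,21,-1,0,0,-2.06],[15.87,21,-1,0,0,-2.06],[15.87,21,-1,0,0,-2.06],[15.87,21,-1,0,0,-2.06],[15.87,21,-1,0,0,-2.06],[15.87,21,-1,0,0,-2.06],[15.87,21,-1,0,0,-2.06],[15.87,21,-1,0,0,-2.06],[15.87,21,-1,0,0,-2.06],[15.87,21,-1,0,0,-2.06],[15.87,21,-1,0,0,-2.06],[15.87,21,-2,0,0,-2.06],[15.87,21,-2,0,0,-2.06]]]' 0 20
```

```text
time_s: 1.82
eef_pos: [517.8, 13.9, 250.7]
ee_rot: [-0.001, 1.0, 0.028, -0.003]
force: [-0.7, -0.5, -1.3]
grip_width: 0.001
grip_force: 0.0
```

```bash
python3 -m creep '[[[0,0,-1,0,0,0],[0,0,-2,0,0,0],[0,0,-2.2,0,0,0],[0,0,-2.2,0,0,0],[0,0,-2.2,0,0,0]]]'; python3 - <<'E'
from rig import ctrl
import cv2
from h import *
o=[]
for n in("side","top"):
    c=ctrl.capture(n);
    p=c["R"]@np.array([519.3,14.9,107])+c["t"]; K=np.array([[c["fx"],0,c["cx"]],[0,c["fy"],c["cy"]],[0,0,1.]])
    uv=cv2.projectPoints(p.reshape(1,1,3),np.zeros(3),np.zeros(3),K,np.array([c["k1"],0,0,0.]))[0].ravel(); print(n,uv)
    u,v=uv.astype(int)
    o.append(cv2.resize(c["image"][v-60:v+40,u-60:u+60,::-1],(400,333),interpolation=cv2.INTER_CUBIC))
cv2.imwrite("pics/p1.png",np.hstack(o)); s=ctrl.sense(); print(s["eef_pos"],s["force"],s["wrist_torque"])
E
```

```text
time_s: 2.23
eef_pos: [519.7, 13.9, 200.2]
ee_rot: [0.0, 1.0, 0.028, 0.001]
force: [0.4, -0.1, -0.5]
grip_width: -0.003
grip_force: 0.0
side [281.92225851 209.46135334]
top [306.93352214 195.9718971 ]
[519.90145455  14.14514232 200.58035658] [-0.07593605 -0.59615879  0.86340913] [0.0224149  0.00544883 0.06829823]
```

View pics/p1.png

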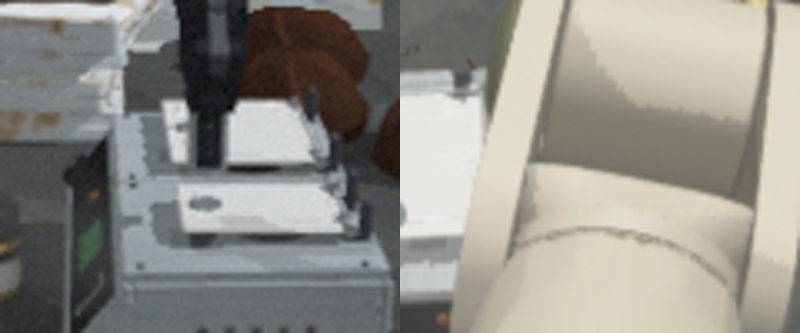

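The side view shows the closed fingertips hanging over the narrow lid at crop (208, 165), a little above the thumb mark at (205, 203) as seen from the camera. Next I'll come down in small steps and watch the force.

```bash
python3 -m creep '[[[0,0,-0.3,0,0,0],[0,0,-0.6,0,0,0],[0,0,-0.68,0,0,0],[0,0,-0.72,0,0,0],[0,0,-0.76,0,0,0],[0,0,-0.8,0,0,0],[0,0,-0.84,0,0,0],[0,0,-0.84,0,0,0]]]'
```

```text
time_s: 3.0
eef_pos: [519.4, 14.5, 178.1]
ee_rot: [0.0, 1.0, 0.028, 0.0]
force: [-0.5, -0.7, 2.3]
grip_width: -0.001
grip_force: 1.4
```

```bash
python3 -m creep '[[[0,0,-0.04,0,0,0],[0,0,-0.06,0,0,0],[0,0,-0.06,0,0,0]]]';python3 -m creep '[[[0,0,-0.04,0,0,0],[0,0,-0.04,0,0,0]]]'
```

```text
time_s: 3.25
eef_pos: [519.4, 14.5, 176.5]
ee_rot: [0.0, 1.0, 0.028, 0.0]
force: [-0.8, -0.0, 2.4]
grip_width: -0.002
grip_force: 1.5
time_s: 3.42
eef_pos: [519.4, 14.5, 175.4]
ee_rot: [0.0, 1.0, 0.028, 0.0]
force: [1.1, 0.9, 2.8]
grip_width: 0.002
grip_force: 1.5
```

```bash
python3 -m creep '[[[0,0,-0.03,0,0,0],[0,0,-0.03,0,0,0]]]';python3 -m creep '[[[0,0,-0.03,0,0,0],[0,0,-0.03,0,0,0]]]'
```

```text
time_s: 3.58
eef_pos: [519.4, 14.5, 174.6]
ee_rot: [-0.0, 1.0, 0.028, 0.0]
force: [-0.3, 0.7, 3.3]
grip_width: 0.003
grip_force: 1.5
time_s: 3.75
eef_pos: [519.5, 14.5, 174.3]
ee_rot: [0.0, 1.0, 0.028, 0.0]
force: [-2.6, 0.8, 6.6]
grip_width: 0.0
grip_force: 3.4
```

```bash
python3 -m creep '[[[0,0,1.2,0,0,0],[-1,0,2.4,0,0,0],[-2.4,0,3.2,0,0,0],[-2.4,0,3.2,0,0,0],[-2.4,0.4,3.2,0,0,0],[-2.4,0.4,3.2,0,0,0],[-2.4,0.4,3.2,0,0,0],[-2.4,0.4,3.2,0,0,0],[-2.4,0.4,3.2,0,0,0],[-2.4,0.4,3.2,0,0,0],[-2.4,0.4,3.2,0,0,0],[-2.4,0.4,3.2,0,0,0]]]'; python3 - <<'E'
from rig import ctrl
import cv2
c=ctrl.capture("side")
cv2.imwrite("pics/p2.png",cv2.resize(c["image"][110:290,190:390,::-1],None,fx=3.3,fy=3.3,interpolation=cv2.INTER_CUBIC))
E
```

```text
time_s: 4.75
eef_pos: [459.5, 24.4, 253.7]
ee_rot: [-0.0, 1.0, 0.028, -0.0]
force: [-0.1, -0.6, -0.4]
grip_width: 0.001
grip_force: 0.0
```

View pics/p2.png

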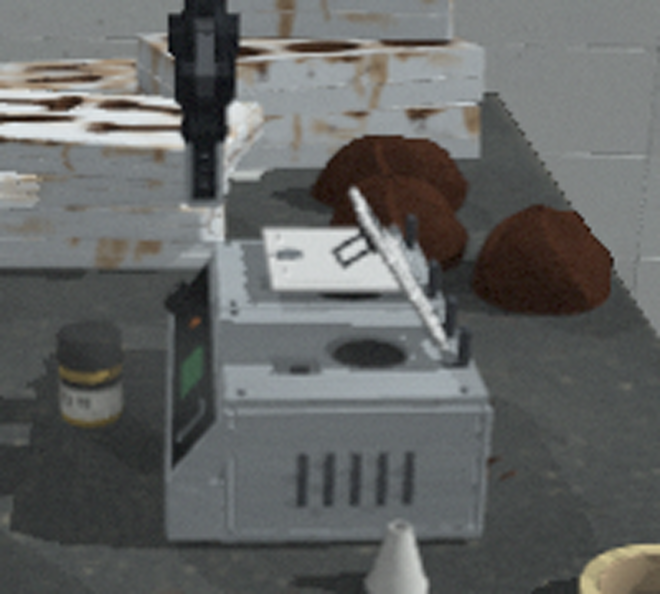

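The narrow lid has popped to about 1.0 rad, with its free edge at crop (355, 190). The wide lid is shut and the well is clear. The fingertips are in front of the lid at (203, 197), so next I'll push its underside, keeping left of the follower.

```bash
python3 -m creep '[[[0.5,0.03,-0.45,0,0,0],[1.5,0.08,-0.45,0,0,0],[2.4,0.13,-0.45,0,0,0],[2.8,0.15,-0.45,0,0,0],[3.1,0.17,-0.45,0,0,0],[3.4,0.19,-0.45,0,0,0],[3.7,0.2,-0.45,0,0,0],[4.0,0.22,-0.45,0,0,0],[4.3,0.24,-0.45,0,0,0],[4.5,0.25,-0.45,0,0,0],[4.7,0.26,-0.45,0,0,0],[4.9,0.27,-0.45,0,0,0],[4.9,0.27,-0.45,0,0,0],[4.9,0.27,-0.45,0,0,0]]]'; python3 - <<'E'
from rig import ctrl
import cv2
c=ctrl.capture("side")
cv2.imwrite("pics/p3.png",cv2.resize(c["image"][110:290,190:390,::-1],None,fx=3.3,fy=3.3,interpolation=cv2.INTER_CUBIC))
E
```

```text
time_s: 5.97
eef_pos: [582.0, 31.3, 242.5]
ee_rot: [-0.0, 1.0, 0.028, -0.0]
force: [0.3, -0.5, -0.4]
grip_width: -0.0
grip_force: 0.0
```

View pics/p3.png

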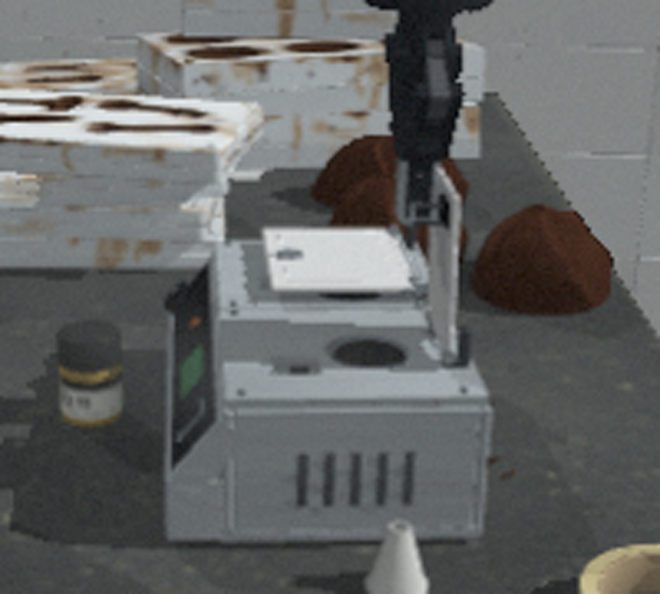

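The lid is nearly upright, with its top at crop (447, 170) and its foot at (447, 355). The fingers are in front of it and left of the follower. I'll push about 20 mm further and then back off.

```bash
python3 -m creep '[[[0.2,0.01,0,0,0,0],[0.4,0.02,0,0,0,0],[0.6,0.03,0,0,0,0],[0.8,0.04,0,0,0,0],[0.8,0.04,0,0,0,0],[0.8,0.04,0,0,0,0],[0.4,0.02,0,0,0,0],[-0.6,-0.03,0,0,0,0],[-2,-0.1,0.2,0,0,0],[-3.5,-0.2,0.5,0,0,0],[-5,-0.3,1,0,0,0],[-5,-0.3,1,0,0,0],[-5,-0.3,1,0,0,0],[-5,-0.3,1,0,0,0],[-5,-0.3,1,0,0,0],[-5,-0.3,1,0,0,0]]]'; python3 - <<'E'
from rig import ctrl
import cv2
c=ctrl.capture("side")
cv2.imwrite("pics/p4.png",cv2.resize(c["image"][110:290,190:390,::-1],None,fx=3.3,fy=3.3,interpolation=cv2.INTER_CUBIC))
E
```

```text
time_s: 7.35
eef_pos: [457.6, 23.7, 267.1]
ee_rot: [-0.0, 1.0, 0.028, -0.0]
force: [0.2, 0.1, -0.8]
grip_width: -0.002
grip_force: 0.0
```

View pics/p4.png

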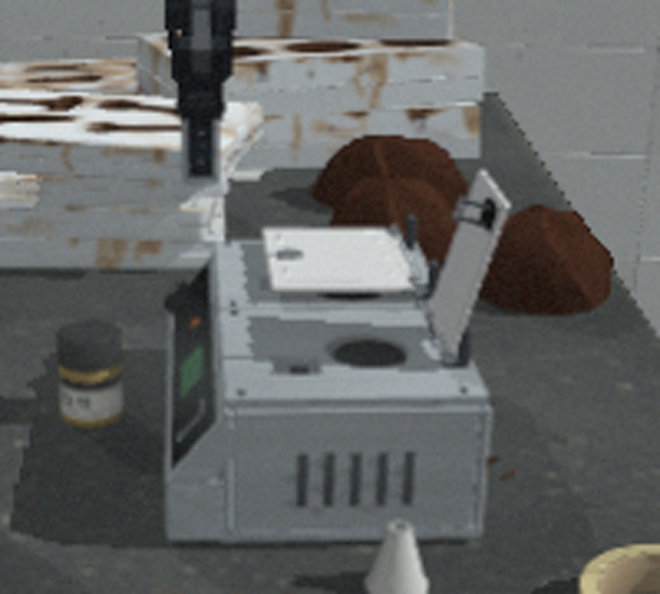

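The narrow lid leans back on its stop, with its top edge at (490, 180). The wide lid is shut, the pot cap is in its well at (370, 352), and the robot is clear.

```bash
python3 -c "
from rig import ctrl
print(ctrl.finish_job())"
```

```text
the job is handed in; nothing more can be done
None
```

The job is handed in: the narrow lid was pressed, popped and pushed back to rest on its rear stop; in the last picture the wide lid is shut, the pot is in its well, and the gold pot and nozzle look unmoved (the blow gun was out of view, but the arm never went near it).

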